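Unhook a filter pack and rack it

TASK

Take the blue filter pack off its display peg, easing it up and over the peg's bent-up end by feel, without forcing the stand, and stand it upright and fully down in the blue bay of the bench holder, then let go. Leave the other packs, the well plate, the reagent jar and the tube rack where they are.

Things in the scene. Friction and masses are not known exactly. Their poses are not given: they have to be found in the camera images.
- stand: fixed display stand: white base 90 x 170 mm, post, white crossbar (top 190 mm high) and two level steel pegs, 5 mm diameter, centre line 175 mm up, at its y = +65 and -65 mm. Origin at table height under the crossbar's front. Pegs start at its x = 0 and point along its -x, roughly to the robot; straight for 125 mm, then bent up
- bend_l_start (a point): where the peg at the stand's y = +65 mm bends up (axes as the stand's). The bent end is a stiff, straight 36 mm of the same rod, sloping up away from the stand at an angle set by hand: 25 to 60 degrees above level, different each time and on each peg, not given
- bend_r_start (a point): the same on the other peg, at y = -65 mm. On a steep end the pack's slot has only some 3 mm of play up and down, so no one path suits all slopes: feel for contact (a few N), lift in small steps, and keep the load on the stand under 10 N out here (25 N elsewhere)
- blue_pack: the pack to move: blue clamshell filter pack 14 mm thick (its x), 50 mm wide (y), 120 mm tall (z up), origin at the centre of its underside. A stiff rail 14 mm deep and 5 mm wide runs up each long side, to be gripped across the 50 mm width. It hangs on either peg, 60 to 90 mm from the crossbar, its x along the peg. 55 to 115 g
- blue_pack_hole (a point): centre of the blue pack's hang slot, 95 mm above its underside; a closed slot 14 mm wide (y) and 18 mm high (z) through a header 3 mm thick, 16 mm of header above it. As it hangs, the slot's top edge rests on the peg
- orange_pack: the same pack in orange, hanging from the other peg; leave it there
- green_pack: the same pack in green, standing in the green bay; leave it there
- holder: fixed white tray 170 x 90 x 6 mm that carries three bays in a row along its x, 53 mm apart, in any order; origin under its centre
- blue_bay: fixed blue open-topped bay 26 mm (its x) by 64 mm (its y), 40 mm deep walls with a flared 6 mm lip above its two long walls (top about 46 mm above its origin); inside 18 mm (x) by 56 mm (y). A pack stands in it with its 14 mm thickness along the bay's x. Origin under its centre, on the tray
- blue_bay_floor (a point): centre of the blue bay's inner floor, 4 mm above the bay's origin; axes as the bay's
- well_plate: loose white well plate, 85 x 127 x 15 mm, origin under its centre
- reagent: loose amber reagent jar, 52 mm across and 100 mm high, origin under its centre
- tube_rack: loose white tube rack, 55 x 150 x 54 mm, origin under its centre
Things that resemble listed ones, but are neither listed nor needed, are in the scene too. Of the things shaped like the blue_pack, the blue one is meant.

How it is judged:
By the outcome, as a careful person would: the job done as asked, in the order asked, and still so for the second after the job is handed in, with the robot touching nothing.
It also fails if it takes over 64 s, if anything falls off the work surface, if the arm or the gripper's body presses on something with over 40 N, if the wrist force passes 120 N, or if a joint passes its speed limit or range.

ROBOT

A 6-joint arm with a two-finger parallel gripper is mounted at the origin on the work surface. World frame = base frame: x ahead of the robot, y to its left, z up, the work surface at z = 0. Lengths are in mm, angles in rad, forces in N, time in s.
With the tool pointing down it reaches from about 300 to 775 mm from the base axis. Payload 14.6 kg.
Tool frame: the origin (TCP) lies on the centre line of the jaws, within the pads' length; the fingertips stand 19 mm ahead of it and the grasp point (between the pads) is the TCP (bot.tip_reach is the distance from the TCP to the fingertips, in mm); y points along the fingers, x is the direction in which the jaws open and shut, and the axes are right-handed (so a half turn about y gives the same grasp; the last joint's range is limited). The gripper opens to 85 mm and grips with 20 to 120 N. Pads are 22 mm wide; open, the fingers measure 114 mm over their backs; the gripper's body (76 mm by 85 mm) begins 54 mm behind the grasp point. The pads swing forward as they close: fully open they stand 13 mm farther back than shut.
Start: joints at [-1.313, 0.3, 1.521, -0, 1.321, -0.067], TCP at [175.508, -521.235, 221.081] pointing down, gripper open.
Joint ranges: [-3.03, 3.03], [-0.79, 2.21], [0.23, 2.52], [-1.04, 4.18], [0, 3.07], [-2.55, 2.55]. Speed limits (rad/s): [2.22, 2.22, 2.57, 3.14, 3.14, 3.14].

INTERFACE

Orientations are given as a unit quaternion [w, x, y, z].
In Python, from rig import bot gives the robot as it stands. Calls block until the motion is done:
- bot.move_to(position, orientation): joint-space move of the TCP to a pose.
- bot.servo_line(position, attitude=None, speed=150, until_force=None): straight line of the TCP; attitude=None keeps the orientation; speed is the mean speed in mm/s. With until_force (N) it stops when the force on the tool has changed by that much, and returns True; else False.
- bot.move_joints(angles): joint-space move.
- bot.move_gripper(opening, grip_force=None): finger opening in mm; grip_force is the grip in N (None keeps the last); returns when the fingers have stopped.
- bot.dwell(seconds).
- bot.ik(position, orientation): joint angles nearest the present ones, or None.
- bot.read_state(): the state.
- bot.read_camera(name): name is "side" or "top" or "wrist"; returns a dict with "image" (420x560x3 uint8, blue, green, red), "depth" (420x560 float32, mm along the optical axis (not along the pixel's ray), 0 where there is no reading), "fovy" (degrees; the focal length in pixels is half the picture's height over the tangent of half this angle, whatever the lens; pixels are square), "cx", "cy" (the principal point, pixels), "eye" and "attitude" of the camera in the world; the wrist camera has in their place "mount" (4x4, takes a point from camera to tool coordinates, whose origin is the TCP and whose axes are the tool frame's). Camera axes: x right, y down, z forward; pixel columns grow to the right and rows downward; lengths in mm; the calibration is good to about 2 mm. The wrist camera is an equidistant fisheye: a pixel r from the principal point sees the ray r / f radians off the axis. A picture is of the moment at which its call begins: read the wrist's pose just before it.
A pose or a line that the arm cannot do raises bot.MotionError and nothing moves.
- bot.finish_job(): hands the job in, once; it reports no verdict.
The state is a dict: "clock": time; "joint_positions": joint angles; "qvel": joint speeds; "effort": joint torques, N m; "ee_pos": TCP position; "tool_rot": TCP orientation; "ft_force": force on the tool from outside, world axes, zero at the start; "moment": the same for the moment, N m; "grip_width": finger opening in mm.
Only numpy, scipy, OpenCV 4.12 (cv2) and the standard library are available. Lean on these libraries where they do the work, as an engineer would, in place of code of your own. Each camera call takes 0.05 s, during which the arm holds its last target. There are 200 camera calls.

## Working session

There is one attempt and no reset: what is moved stays moved. The work goes in short steps, each a Python script; the robot and the scene stay as the last script left them, time stands still between calls to the robot, and variables do not carry over. Pictures are saved under pics/ and viewed, about 8 in all and at most 12, crops included, and the job is handed in when it is done.

```bash
ls; mkdir -p pics; python3 - <<'E'
from rig import bot
import cv2,numpy as np,pickle
d={}
for n in("side","top"):
    c=bot.read_camera(n); d[n]=c; cv2.imwrite(f"pics/{n}0.png",c["image"])
    print(n,{k:v for k,v in c.items() if k not in("image","depth")})
pickle.dump(d,open("cams0.pkl","wb"))
s=bot.read_state();print(s)
E
```

```text
pics
side {'fovy': 55.452798494069945, 'cx': 276.2440760314597, 'cy': 210.25823775468348, 'eye': array([210.98491583, 671.21475816, 904.18709424]), 'attitude': array([ 0.06805138, -0.18739554,  0.90803257, -0.36841387])}
top {'fovy': 43.0746004136294, 'cx': 279.7237183836506, 'cy': 212.0108592105053, 'eye': array([ 394.73270729,  -22.03379102, 1646.77319015]), 'attitude': array([-0.02117927,  0.71254557, -0.70071671,  0.0287463 ])}
{'clock': 0.1, 'joint_positions': array([-1.31260752e+00,  3.00457453e-01,  1.52152000e+00,  1.94479330e-05,
        1.32069313e+00, -6.66358866e-02]), 'qvel': array([-0.00138466, -0.00245812, -0.00397476,  0.00023384,  0.00092426,
       -0.00103819]), 'effort': array([ 7.99682402e-04, -5.44373310e+01, -3.62370300e+01, -1.13439005e-04,
        3.06543814e-03, -5.85264360e-06]), 'ee_pos': array([ 175.45568395, -521.03287238,  220.55464439]), 'tool_rot': array([ 0.57451621, -0.57402099,  0.41286151, -0.41228195]), 'ft_force': array([-0.19436348, -0.73636374, -0.15009413]), 'moment': array([-0.03976816,  0.07424404, -0.00668701]), 'grip_width': 85.58883762715786}
```

View pics/side0.png

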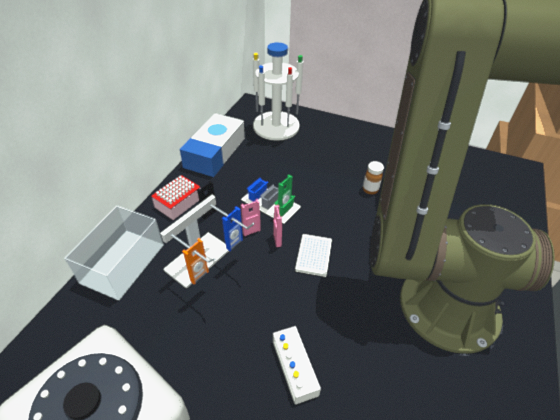

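View pics/top0.png

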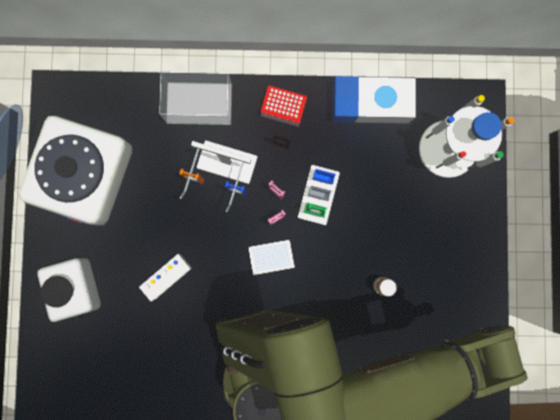

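The side view shows the blue pack on a peg at (233,230), with the orange one at (195,260). The green pack is in the holder at (287,190), and there are two pink decoys at (252,217) and (277,227). In the top view, the stand is at (225,160), blue at (235,187), the holder at (320,195) and the blue bay at (323,177). I'll enlarge both areas.

```bash
python3 - <<'E'
import cv2,pickle
d=pickle.load(open("cams0.pkl","rb"))
def crop(n,x0,y0,w,h,k,out):
    im=cv2.resize(d[n]["image"][y0:y0+h,x0:x0+w],None,fx=k,fy=k,interpolation=cv2.INTER_CUBIC)
    for i in range(0,w,10): 
        cv2.line(im,(i*k,0),(i*k,6 if i%50 else 14),(0,255,255),1)
        if i%20==0: cv2.putText(im,str(x0+i),(i*k,24),0,.35,(0,255,255),1)
    for i in range(0,h,10):
        cv2.line(im,(0,i*k),(6,i*k),(0,255,255),1)
        if i%20==0: cv2.putText(im,str(y0+i),(8,i*k+4),0,.35,(0,255,255),1)
    cv2.imwrite(out,im)
crop("top",170,130,180,110,4,"pics/top_c.png")
crop("side",150,160,160,130,5,"pics/side_c.png") if 0 else crop("side",150,165,156,118,5,"pics/side_c.png")
E
```

```text
(no output)
```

View pics/top_c.png

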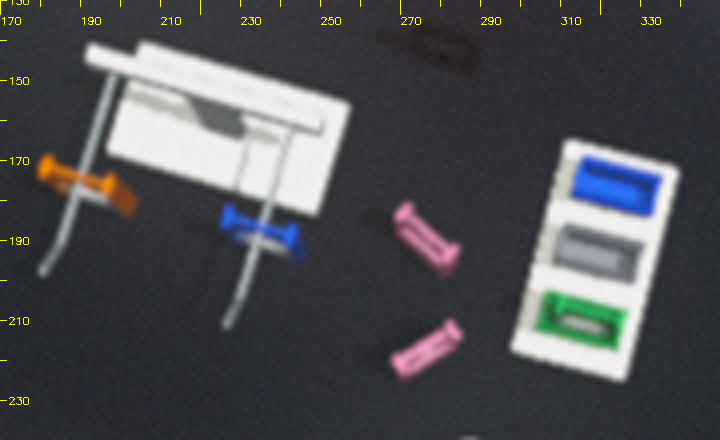

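View pics/side_c.png

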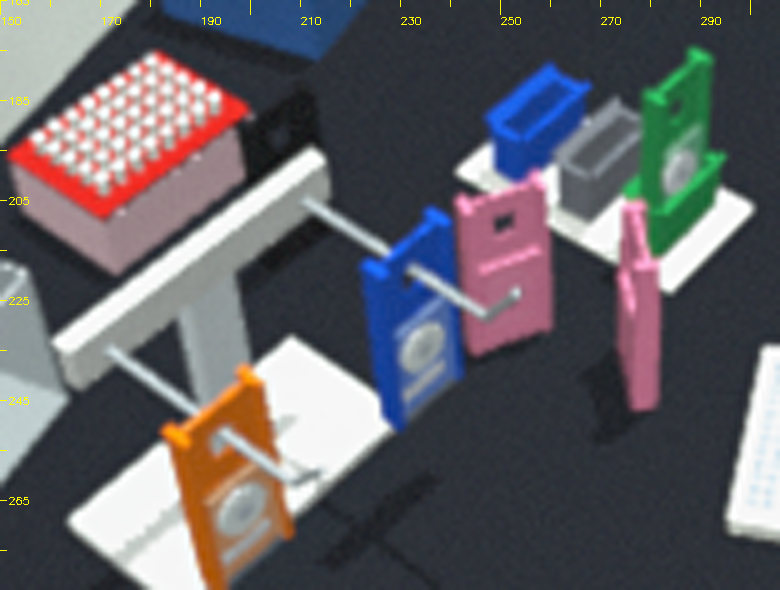

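```bash
cat > h.py <<'E'
import numpy as np, pickle
from scipy.spatial.transform import Rotation as R
def rot(q): return R.from_quat(np.roll(q,-1))      # wxyz -> Rotation
def quat(r): return np.roll(r.as_quat(),1)
def ray(c,u,v):
    f=c["image"].shape[0]/2/np.tan(np.radians(c["fovy"])/2)
    d=rot(c["attitude"]).apply([(u-c["cx"])/f,(v-c["cy"])/f,1]); return np.array(c["eye"]),d/np.linalg.norm(d)
def proj(c,p):
    f=c["image"].shape[0]/2/np.tan(np.radians(c["fovy"])/2)
    q=rot(c["attitude"]).inv().apply(np.atleast_2d(p)-c["eye"]); return q[:,:2]/q[:,2:]*f+[c["cx"],c["cy"]]
def tri(rays):
    A=sum(np.eye(3)-np.outer(d,d) for e,d in rays); b=sum((np.eye(3)-np.outer(d,d))@e for e,d in rays)
    p=np.linalg.solve(A,b); return p,[round(float(np.linalg.norm(np.cross(p-e,d))),1) for e,d in rays]
def atz(c,u,v,z):
    e,d=ray(c,u,v); return e+d*(z-e[2])/d[2]
E
python3 - <<'E'
from h import *
np.set_printoptions(precision=1,suppress=True)
d=pickle.load(open("cams0.pkl","rb")); T,S=d["top"],d["side"]
for n,a,b in [("pegr0",(240.3,162),(211,205)),("bend_r",(231,203.5),(247,227.8)),("tip_r",(226.5,211),(253,223)),
 ("pegl0",(197,148.5),(171.5,235)),("bend_l",(185,191),(208,260.5)),("tip_l",(180,198),(213.5,260)),
 ("bl_top_L",(226.5,183.5),(224,218)),("bl_top_R",(242,188),(237,208)),
 ("bar_L",(192,143),(161.5,236)),("bar_R",(249.5,162),(213,196)),
 ("bluebay_far",(318,170),(259,178)),("bluebay_L",(314,172.5),(248.5,188.5)),("bluebay_R",(335,177),(267,183))]:
    print(n,*tri([ray(T,*a),ray(S,*b)]))
# tray corners at z=6 from top
for p in [(311,165),(340,172),(298,217),(326,225)]: print("tray",atz(T,*p,6))
E
```

```text
pegr0 [634.6  74.3 180.9] [1.5, 1.5]
bend_r [520.3  98.8 170.7] [0.4, 0.4]
tip_r [497.6 107.9 207.3] [0.7, 0.7]
pegl0 [671.9 196.3 177. ] [0.5, 0.5]
bend_l [553.6 226.9 177.2] [1.0, 1.0]
tip_l [531.7 235.9 201.6] [1.1, 1.1]
bl_top_L [574.1 110.8 194.3] [0.6, 0.6]
bl_top_R [561.7  67.8 193.8] [0.2, 0.2]
bar_L [687.5 210.7 181.2] [0.9, 0.9]
bar_R [637.1  49.9 189.7] [2.3, 2.3]
bluebay_far [ 618.2 -152.2   97.5] [12.5, 12.5]
bluebay_L [ 631.2 -138.3   58.1] [3.1, 3.1]
bluebay_R [ 611.7 -208.3   32.1] [8.1, 8.1]
tray [ 659.3 -133.6    6. ]
tray [ 639.  -224.2    6. ]
tray [496.5 -95.4   6. ]
tray [ 473.2 -182.3    6. ]
```

```bash
cat >> h.py <<'E'
def tool(yaw,pitch=0,flip=1):
    """tool down, jaws along pack y (yaw = pack yaw); pitch>0 leans pack top toward +x (stand)"""
    base=np.column_stack([[0,flip,0],[0,0,-1],[-flip,0,0]])
    return quat(R.from_euler("z",yaw)*R.from_euler("y",pitch)*R.from_matrix(base))
E
python3 - <<'E'
from h import *
from rig import bot
import cv2
np.set_printoptions(precision=3,suppress=True)
for fl in(1,-1):
    q=tool(-.27,0,fl)
    for p in [(500,0,300),(540,90,200),(480,105,260),(630,-180,220)]: print(fl,p,bot.ik(p,q))
c=bot.read_camera("wrist"); print(c["mount"],c["fovy"],c["cx"],c["cy"])
E
```

```text
1 (500, 0, 300) [-0.073  0.136  1.537 -0.     1.468 -1.374]
1 (540, 90, 200) [ 0.098  0.312  1.555 -0.     1.274 -1.203]
1 (480, 105, 260) [ 0.141  0.139  1.626 -0.     1.377 -1.16 ]
1 (630, -180, 220) [-0.334  0.541  1.186 -0.     1.415 -1.635]
-1 (500, 0, 300) [-0.073  0.136  1.537 -0.     1.468  1.768]
-1 (540, 90, 200) [ 0.098  0.312  1.555 -0.     1.274  1.939]
-1 (480, 105, 260) [ 0.141  0.139  1.626 -0.     1.377  1.982]
-1 (630, -180, 220) [-0.334  0.541  1.186 -0.     1.415  1.507]
[[   1.       0.      -0.001   -0.009]
 [   0.001   -0.289    0.957 -151.904]
 [  -0.      -0.957   -0.289   73.256]
 [   0.       0.       0.       1.   ]] 65.70646984690485 279.1632357231998 210.05168906264302
```

```bash
cat >> h.py <<'E'
def wray(w,u,v):
    """w: dict with wrist picture + pose"""
    f=w["image"].shape[0]/2/np.tan(np.radians(w["fovy"])/2); a=np.array([u-w["cx"],v-w["cy"]]); r=np.hypot(*a); t=r/f
    dc=np.r_[a/max(r,1e-9)*np.sin(t),np.cos(t)]; M=np.array(w["mount"]); Q=rot(w["tool_rot"])
    return np.array(w["ee_pos"])+Q.apply(M[:3,3]), Q.apply(M[:3,:3]@dc)
def wdep(w,u,v):
    e,d=wray(w,u,v); z=rot(w["tool_rot"]).apply(np.array(w["mount"])[:3,2])
    dep=w["depth"][int(round(v)),int(round(u))]; return e+d*dep/(d@z)
def shot(bot,name):
    import cv2
    s=bot.read_state(); w=dict(bot.read_camera("wrist")); w.update(ee_pos=s["ee_pos"],tool_rot=s["tool_rot"])
    pickle.dump(w,open(name+".pkl","wb")); cv2.imwrite(f"pics/{name}.png",w["image"]); return w
E
python3 - <<'E'
from h import *
from rig import bot
np.set_printoptions(precision=2,suppress=True)
M=np.array(bot.read_camera("wrist")["mount"])
def look(eye,tgt):
    z=np.array(tgt,float)-eye; z/=np.linalg.norm(z); x=np.cross(z,[0,0,1]); x/=np.linalg.norm(x); y=np.cross(z,x)
    Rt=np.column_stack([x,y,z])@np.linalg.inv(M[:3,:3]); return np.array(eye)-Rt@M[:3,3], quat(R.from_matrix(Rt))
p,q=tool(0),0
for eye in [(480,-190,330),(470,-190,380),(460,-170,420)]:
    p,q=look(eye,(520,95,180)); j=bot.ik(p,q); print(eye,p,j)
    if j is not None:
        try: bot.move_to(p,q); shot(bot,"wA"); print(bot.read_state()["clock"]); break
        except bot.MotionError as e: print(e)
E
```

```text
(480, -190, 330) [498.94 -55.68 229.8 ] [-0.65  0.55  1.67  1.1   1.84 -0.77]
2.2083
```

View pics/wA.png

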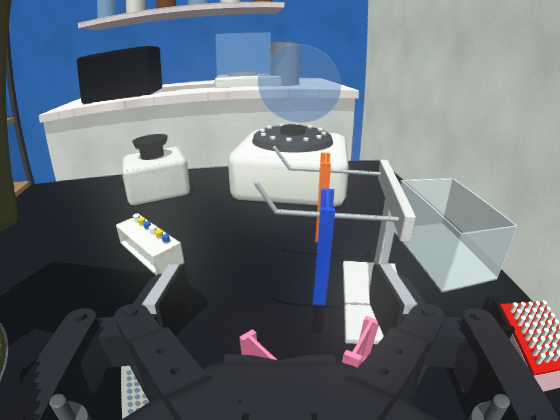

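This gives a clear side-on view. The near peg starts at about (395,218), bends at (277,212) and ends at the tip, (258,185). The blue pack runs from (326,190) down to (320,303). Next I'll take a second wrist view from above.

```bash
python3 - <<'E'
from h import *
from rig import bot
import cv2
bot.servo_line((480,-60,330),speed=200)
bot.move_to((545,92,310),tool(-.27)); w=shot(bot,"wB"); print(bot.read_state()["clock"])
a=pickle.load(open("wA.pkl","rb"))["image"][160:320,240:410]
b=w["image"]
cv2.imwrite("pics/wA_c.png",cv2.resize(a,None,fx=3.5,fy=3.5,interpolation=cv2.INTER_CUBIC))
E
```

```text
3.975
```

View pics/wB.png

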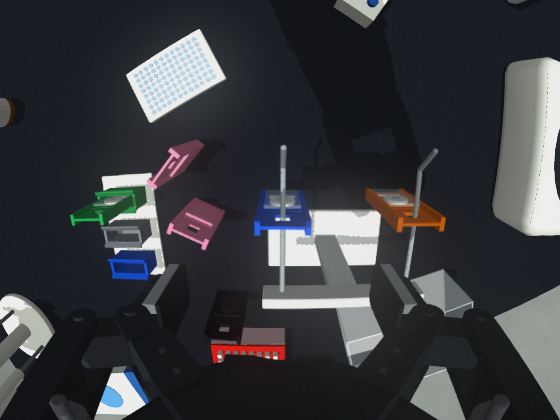

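View pics/wA_c.png

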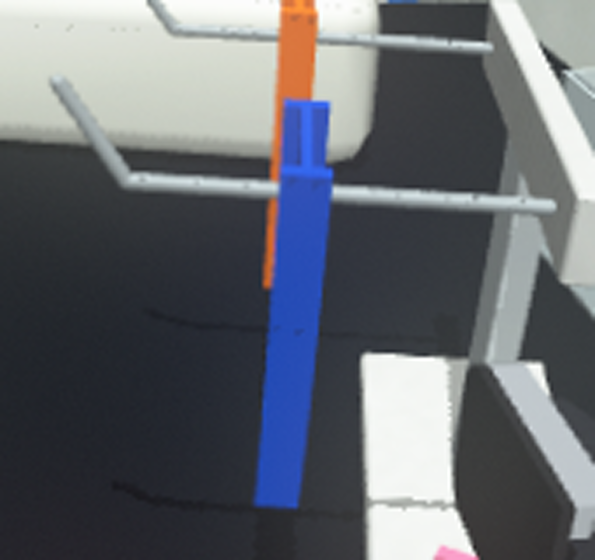

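```bash
python3 - <<'E'
from h import *
np.set_printoptions(precision=1,suppress=True)
A=pickle.load(open("wA.pkl","rb"));B=pickle.load(open("wB.pkl","rb"))
e,d1=wray(B,282.3,289);_,d2=wray(B,283.7,150); n=np.cross(d1,d2)
def pl(u,v):
    o,d=wray(A,u,v); return o+d*((e-o)@n)/(d@n)
P0,Pb,Pt=pl(398,218.9),pl(276.3,211.7),pl(256.3,183.1)
print("start",P0,"bend",Pb,"tip",Pt,np.linalg.norm(P0-Pb),np.linalg.norm(Pt-Pb))
v=P0-Pb; yaw=np.arctan2(v[1],v[0]); print("yaw",yaw,"pegslope",np.degrees(np.arctan2(v[2],np.hypot(*v[:2]))))
t=Pt-Pb; print("angle",np.degrees(np.arctan2(t[2],np.hypot(*t[:2]))))
print("tip tri",tri([wray(A,256.3,183.1),wray(B,283.7,148)]), "start tri",tri([wray(A,398,218.9),wray(B,282.3,290)]))
# pack top corners (near=right side -y): A near top, B left
print("near top front",tri([wray(A,320.3,210.3),wray(B,257,231)]))
for nm,uv in [("B packL",(256,230)),("B packR",(310,230)),("peg@pack",(283,218)),("hdr",(270,221))]: print(nm,wdep(B,*uv))
for nm,uv in [("A near rail",(325,225)),("A rail low",(320,280)),("bend",(276.3,211.7)),("peg",(290,213)),("peg",(350,216)),("peg",(385,218)),("tip",(258.5,187)),("mid",(267,199))]: print(nm,wdep(A,*uv))
d=pickle.load(open("cams0.pkl","rb"))
print("bend in top/side",proj(d["top"],[Pb,Pt]),proj(d["side"],[Pb,Pt]))
E
```

```text
start [639.7  68.  174.1] bend [518.  102.8 173.3] tip [498.7 107.8 204.4] 126.54527397184654 36.93252182942138
yaw -0.2783918131233226 pegslope 0.3268320215491654
angle 57.22356416509376
tip tri (array([498.9, 107.7, 204.4]), [0.2, 0.2]) start tri (array([639.2,  68.2, 173.7]), [0.7, 0.7])
near top front (array([558.9,  66.4, 192.5]), [4.7, 4.7])
B packL [562.6  65.1 192.7]
B packR [575.7 110.8 192.1]
peg@pack [563.5  89.6 176.2]
hdr [562.9  77.4 176.9]
A near rail [559.3  63.9 176.4]
A rail low [559.2  64.4 108.6]
bend [517.4  98.2 175.7]
peg [531.3  96.6 174.1]
peg [590.   79.6 175.2]
peg [625.   69.7 175.4]
tip [500.5 104.5 201.4]
mid [508.6 102.5 188.6]
bend in top/side [[229.5 204.3]
 [226.5 210.4]] [[246.9 228.5]
 [252.9 223.7]]
```

The bent end slopes at about 57°. The bend is at (518,102.5,174.5), the stand's yaw is -0.278, and the pack sits about 75 mm out from the crossbar. Before gripping I'll take one close look at the bay.

```bash
python3 - <<'E'
from h import *
from rig import bot
import cv2
bot.move_to((600,-165,300),tool(-.24)); w=shot(bot,"wC"); print(bot.read_state()["clock"], bot.read_state()["ee_pos"])
x0,y0,W,H,k=190,150,190,140,4
im=cv2.resize(w["image"][y0:y0+H,x0:x0+W],None,fx=k,fy=k,interpolation=cv2.INTER_CUBIC)
for i in range(0,W,10): cv2.putText(im,str(x0+i) if i%20==0 else "|",(i*k,10),0,.33,(0,255,255),1)
for i in range(0,H,10): cv2.putText(im,str(y0+i) if i%20==0 else "-",(0,i*k+4),0,.33,(0,255,255),1)
cv2.imwrite("pics/wC_c.png",im)
E
```

```text
5.05 [ 600.0821462  -163.77719665  300.21459735]
```

View pics/wC_c.png

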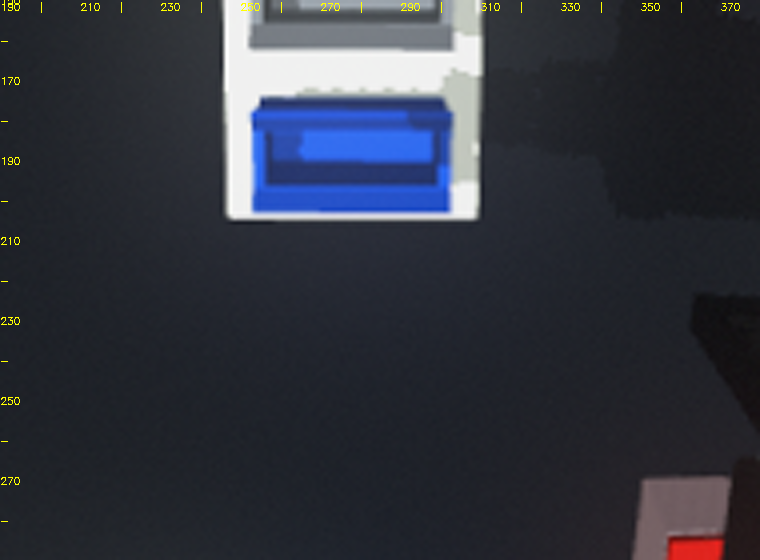

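```bash
python3 - <<'E'
from h import *
np.set_printoptions(precision=1,suppress=True)
C=pickle.load(open("wC.pkl","rb"));d=pickle.load(open("cams0.pkl","rb"))
def wz(u,v,z):
    e,r=wray(C,u,v); return e+r*(z-e[2])/r[2]
for uv in [(255,180),(278,180),(300,180),(278,200),(256,200),(300,200),(278,190),(290,188),(278,187),(278,193),(278,170),(248,190)]: print(uv,wdep(C,*uv))
out=[wz(*p,52) for p in[(253,178),(303,178),(253,202.8),(302.5,202.8)]]; print(np.array(out),"mean",np.mean(out,0))
inn=[wz(*p,46) for p in[(256.3,182.5),(299.5,182.5),(256.3,196.3),(299.5,196.3)]]; print(np.array(inn),np.mean(inn,0))
tray=[wz(*p,6) for p in[(246.8,204.2),(309.5,204.2)]];print("tray far corners",np.array(tray))
m=np.mean(out,0); print(proj(d["top"],m),proj(d["side"],m))
# two-view height: lip rim far mid from wC+top
D=C["depth"][150:215,278]; 
for v in range(172,210,2): print(v,wdep(C,278,v),end=" ")
E
```

```text
(255, 180) [ 600.2 -195.6   50. ]
(278, 180) [ 607.1 -167.4   50. ]
(300, 180) [ 613.5 -140.5   50.6]
(278, 200) [ 632.9 -173.8   48.4]
(256, 200) [ 626.1 -201.2   48.7]
(300, 200) [ 639.6 -146.3   48.5]
(278, 190) [ 628.9 -172.9    9.8]
(290, 188) [ 630.  -155.9   10. ]
(278, 187) [ 625.2 -172.     7.7]
(278, 193) [ 629.4 -172.9   25.4]
(278, 170) [ 602.  -166.3    6.1]
(248, 190) [ 619.7 -214.3    5.4]
[[ 596.7 -197.1   52. ]
 [ 611.6 -136.2   52. ]
 [ 627.9 -205.5   52. ]
 [ 643.  -144.    52. ]] mean [ 619.8 -170.7   52. ]
[[ 604.4 -195.3   46. ]
 [ 617.6 -141.7   46. ]
 [ 622.  -199.9   46. ]
 [ 635.3 -145.8   46. ]] [ 619.8 -170.7   46. ]
tray far corners [[ 639.3 -221.4    6. ]
 [ 660.6 -134.3    6. ]]
[[324.2 175.8]] [[257.3 184.6]]
172 [ 605.  -167.     4.3] 174 [ 607.9 -167.7    4. ] 176 [ 607.7 -167.6   19.9] 178 [ 604.5 -166.8   50.5] 180 [ 607.1 -167.4   50. ] 182 [ 610.4 -168.2   46.1] 184 [ 621.  -170.9    7.6] 186 [ 623.5 -171.6    8.9] 188 [ 626.4 -172.3    8.3] 190 [ 628.9 -172.9    9.8] 192 [ 629.3 -172.9   19.9] 194 [ 629.  -172.8   32.5] 196 [ 629.2 -172.9   42.5] 198 [ 527.8 -146.9  451.9] 200 [ 632.9 -173.8   48.4] 202 [ 634.8 -174.2   50.8] 204 [ 650.2 -178.1    4. ] 206 [ 654.5 -179.2   -1. ] 208 [ 657.6 -179.9   -1.4]
```

```bash
cat >> h.py <<'E'
YAW=-.278; UX=np.array([np.cos(YAW),np.sin(YAW),0]); O=np.array([638.8,68.2,0])
def W(s,z): return O+UX*s+[0,0,z]
E
python3 - <<'E'
from h import *
from rig import bot
np.set_printoptions(precision=2,suppress=True)
q=tool(YAW); st=bot.read_state
bot.move_to(W(-74.5,290),q); f0=st()["ft_force"]
print(bot.servo_line(W(-74.5,172),speed=120,until_force=6), st()["ee_pos"],W(-74.5,172),st()["ft_force"])
bot.move_gripper(46,grip_force=50); bot.dwell(.2); s=st()
print(s["grip_width"],s["ft_force"],s["moment"],s["clock"])
hit=bot.servo_line(W(-74.5,188),speed=15,until_force=3); s=st()
print("lift",hit,s["ee_pos"],s["ft_force"],s["moment"],s["clock"])
shot(bot,"wD")
E
```

```text
False [567.49  88.63 172.76] [567.16  88.65 172.  ] [ 0.88  0.38 -0.28]
48.30754077339113 [0.48 1.54 4.48] [ 0.2  -0.05 -0.05] 7.8167
lift True [567.27  88.74 172.59] [-0.07 -0.45  2.82] [-0.01 -0.02  0.01] 8.0917
```

View pics/wD.png

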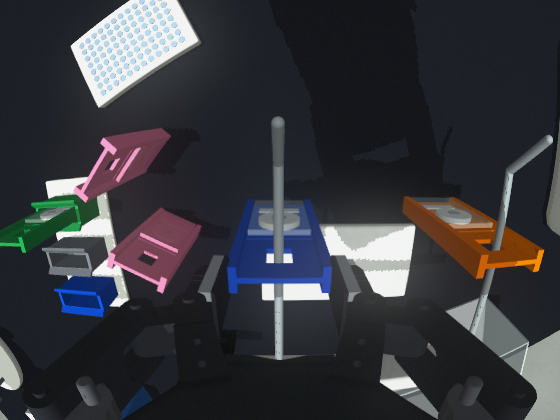

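The grip is good: 48.3 mm opening, pack centred at (279,265), and the peg runs straight to its tip at (278,122). The stop came from the grip preload releasing, not from contact. I'll keep lifting in small steps and log the force.

```bash
python3 - <<'E'
from h import *
from rig import bot
np.set_printoptions(precision=2,suppress=True)
st=bot.read_state
for z in np.arange(174,190,1.5):
    bot.servo_line(W(-74.5,z),speed=20); bot.dwell(.08); s=st(); print(z,s["ee_pos"][2],s["ft_force"],s["clock"])
    if s["ft_force"][2]<-4: break
E
```

```text
174.0 173.68754019957112 [ 0.92 -0.13 -0.85] 8.475
175.5 175.49238541316976 [ 0.39 -0.6  -0.75] 8.8083
177.0 177.0351206850845 [-0.32 -0.28 -0.52] 9.1417
178.5 178.51241849083345 [-1.15  0.17 -1.59] 9.475
180.0 180.0009126555244 [ 0.31  0.19 -1.63] 9.8083
181.5 181.50333071277925 [ 0.07 -0.32 -1.29] 10.1417
183.0 183.0455665699141 [ 0.22  0.53 -1.2 ] 10.475
184.5 184.51666741137885 [-0.36 -0.43 -0.78] 10.8083
186.0 186.01191502911814 [-0.31 -0.31 -1.28] 11.1417
187.5 186.88284737270106 [ 0.96  0.02 -9.97] 11.475
```

The slot's free travel was felt from TCP z of about 173.3 to 186.4. That is 13 mm, as expected, so the slot is centred on the peg at z = 180. Next I slide out, tilt the pack halfway to the slope for more play, and follow the bent end with force feedback.

```bash
cat > path.py <<'E'
from h import *
from rig import bot
np.set_printoptions(precision=1,suppress=True)
TH,PHI,DZ,PZ=np.radians(57),np.radians(28),5.,174.9
def pose(s,z,phi):
    r=R.from_euler("z",YAW)*R.from_euler("y",phi); return W(s,z)+r.apply([0,0,DZ]), tool(YAW,phi)
N=np.array([np.sin(TH),np.cos(TH)])
pts=[(-85,PZ,0),(-97,PZ,0)]+[(-97-25*k/5,PZ,PHI*k/5) for k in range(1,6)]
pts+=[(-125-l*np.cos(TH),PZ+l*np.sin(TH),PHI) for l in np.arange(2,61,3)]
E
python3 - <<'E'
from path import *
bad=[p for p in pts if bot.ik(*pose(*p)) is None]; print("unreachable",bad)
if bad: raise SystemExit
st=bot.read_state; off=np.zeros(2)
bot.servo_line(W(-74.5,PZ+DZ),speed=30); bot.dwell(.15); f0=np.mean([st()["ft_force"]]+[np.array([0,0,-1.1])]*2,0)
for s,z,phi in pts:
    for k in range(4):
        p,q=pose(s+off[0],z+off[1],phi)
        hit=bot.servo_line(p,q,speed=25 if s<-97 else 50,until_force=5); bot.dwell(.06)
        S=st(); f=S["ft_force"]-f0; g=np.array([f@UX,f[2]]); 
        nn=N if s<-124 else np.array([0,1.]); c=g@nn
        print(round(s,1),round(z,1),"hit" if hit else "","fs,fz",g,"off",off,round(S["clock"],1))
        if abs(c)>2.5: off=off+np.sign(c)*1.0*nn
        elif not hit: break
    else: print("STOP"); break
E
```

```text
unreachable []
-85 174.9  fs,fz [-0.6  0.5] off [0. 0.] 12.4
-97 174.9  fs,fz [ 0.8 -0.8] off [0. 0.] 12.9
-102.0 174.9  fs,fz [ 0.8 -0.1] off [0. 0.] 13.3
-107.0 174.9  fs,fz [0.3 0.1] off [0. 0.] 13.7
-112.0 174.9  fs,fz [0.  0.4] off [0. 0.] 14.1
-117.0 174.9  fs,fz [-1.2  0.1] off [0. 0.] 14.5
-122.0 174.9  fs,fz [0.1 0.9] off [0. 0.] 14.8
-126.1 176.6  fs,fz [ 0.9 -0.6] off [0. 0.] 15.2
-127.7 179.1  fs,fz [0.7 0.3] off [0. 0.] 15.6
-129.4 181.6  fs,fz [-0.3  0.6] off [0. 0.] 15.9
-131.0 184.1  fs,fz [0.7 0.4] off [0. 0.] 16.2
-132.6 186.6  fs,fz [0.6 1.1] off [0. 0.] 16.5
-134.3 189.2  fs,fz [-0.4  0.4] off [0. 0.] 16.9
-135.9 191.7  fs,fz [-0.6  0.8] off [0. 0.] 17.2
-137.5 194.2  fs,fz [0.8 0.1] off [0. 0.] 17.5
-139.2 196.7  fs,fz [ 0.4 -0.3] off [0. 0.] 17.8
-140.8 199.2  fs,fz [0.5 0.2] off [0. 0.] 18.2
-142.4 201.7  fs,fz [-0.9  0.5] off [0. 0.] 18.5
-144.1 204.3  fs,fz [ 0.3 -0.3] off [0. 0.] 18.8
-145.7 206.8  fs,fz [ 0.  -0.4] off [0. 0.] 19.1
-147.3 209.3  fs,fz [0.3 0.7] off [0. 0.] 19.5
-149.0 211.8  fs,fz [-0.4 -0.1] off [0. 0.] 19.8
-150.6 214.3  fs,fz [0.5 0.5] off [0. 0.] 20.1
-152.2 216.8  fs,fz [-0.6  0.2] off [0. 0.] 20.4
-153.9 219.3  fs,fz [0.6 0.7] off [0. 0.] 20.8
-155.5 221.9  fs,fz [-0.3  0.6] off [0. 0.] 21.1
-157.1 224.4  fs,fz [ 0.6 -0.3] off [0. 0.] 21.4
```

There was no contact anywhere along the bent end. The slot is now about 22 mm past the tip, so I can clear away, level the pack and go above the bay.

```bash
python3 - <<'E'
from path import *
st=bot.read_state
p,q=pose(-185,250,PHI); bot.servo_line(p,q,speed=120)
p,q=pose(-200,275,0); bot.servo_line(p,q,speed=120)
qb=tool(-.24); B=np.array([619.8,-170.7,0])
bot.servo_line((560,-60,285),qb,speed=200)
bot.servo_line(B+[0,0,285],speed=150)
bot.servo_line(B+[0,0,172],speed=120,until_force=6); bot.dwell(.2)
s=st(); print(s["ee_pos"],s["ft_force"],s["grip_width"],s["clock"])
w=shot(bot,"wE")
import cv2
x0,y0,Wd,H,k=180,150,200,150,4
im=cv2.resize(w["image"][y0:y0+H,x0:x0+Wd],None,fx=k,fy=k,interpolation=cv2.INTER_CUBIC); cv2.imwrite("pics/wE_c.png",im)
D=bot.read_camera("side"); pickle.dump(D,open("sideE.pkl","wb"))
c=D["image"][150:230,225:305]; cv2.imwrite("pics/sE.png",cv2.resize(c,None,fx=7,fy=7,interpolation=cv2.INTER_CUBIC))
E
```

```text
[ 620.  -170.7  172.6] [ 0.8 -0.2 -0.2] 48.12373264489589 26.025
```

View pics/wE_c.png

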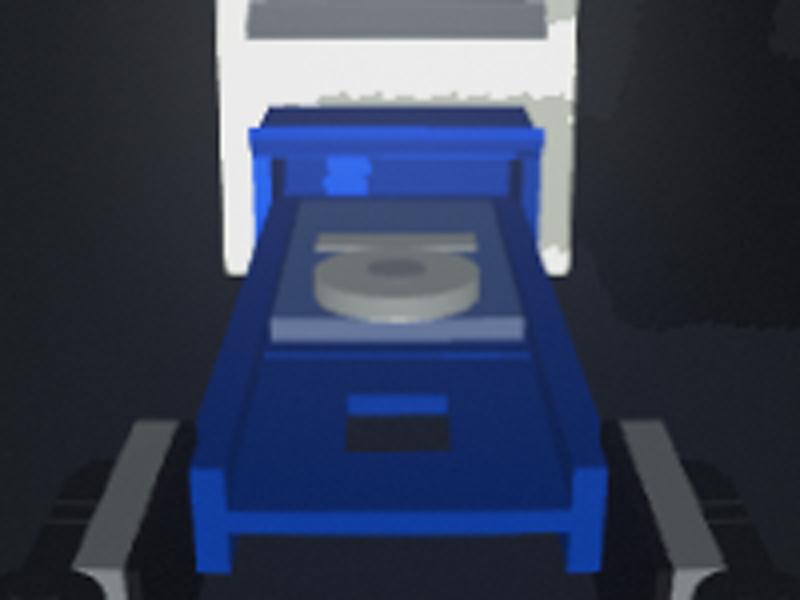

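```bash
python3 - <<'E'
from h import *
np.set_printoptions(precision=1,suppress=True)
w=pickle.load(open("wE.pkl","rb")); q=rot(tool(-.24)); T=np.array(w["ee_pos"])
def wz(u,v,z):
    e,r=wray(w,u,v); p=e+r*(z-e[2])/r[2]; return R.from_euler("z",.24).apply(p-T)
print("top front L/R",wz(228,266.8,192.6),wz(331.5,266.8,192.6),"back",wz(228.5,293,192.6),wz(331.5,293,192.6))
print("bottom front L/R",wz(248.5,200,72.6),wz(309.5,200,72.6))
for uv in [(233,280),(326,280),(300,262),(240,240),(320,240),(254,205),(305,205)]: print(uv,R.from_euler("z",.24).apply(wdep(w,*uv)-T))
B=np.array([619.8,-170.7,52]); print("bay near lip now",wz(242.5,182,52),wz(315.5,182,52))
E
```

```text
top front L/R [ -7.3 -23.5  20. ] [-7.3 23.7 20. ] back [  6.7 -24.2  20. ] [ 6.8 24.6 20. ]
bottom front L/R [  -6.4  -24.8 -100. ] [  -6.4   24.2 -100. ]
(233, 280) [  0.1 -21.8  19.1]
(326, 280) [ 0.2 21.7 18.9]
(300, 262) [-1.2 10.5  2.1]
(240, 240) [ -7.3 -21.7 -12.8]
(320, 240) [ -7.8  22.  -11.5]
(254, 205) [ -6.6 -19.2 -84.8]
(305, 205) [ -5.9  19.6 -87.1]
bay near lip now [ -16.9  -31.6 -120.6] [ -16.9   31.1 -120.6]
```

The pack is upright and centred in the grip, within 0.5 mm. The bay reads about 0.9 mm nearer the robot, so I'll shift slightly and insert with a force guard.

```bash
python3 - <<'E'
from path import *
st=bot.read_state; ux=np.array([np.cos(-.24),np.sin(-.24),0]); B=np.array([619.8,-170.7,0])-.7*ux
bot.servo_line(B+[0,0,166],speed=40); bot.dwell(.1)
for z in (155,145,135,125,117):
    hit=bot.servo_line(B+[0,0,z],speed=40,until_force=6); bot.dwell(.06); s=st(); print(z,hit,s["ee_pos"],s["ft_force"],s["clock"])
    if hit: break
else:
    hit=bot.servo_line(B+[0,0,104],speed=12,until_force=5); s=st(); print("seat",hit,s["ee_pos"],s["ft_force"],s["moment"],s["clock"])
E
```

```text
155 False [ 619.1 -170.5  155. ] [ 0.3  0.1 -0.2] 27.0083
145 False [ 619.1 -170.6  145. ] [-0.2 -0.4 -1.2] 27.4667
135 False [ 619.1 -170.6  135. ] [-0.2 -0.4  0.2] 27.925
125 False [ 619.1 -170.6  125. ] [-0.1  0.1 -0.4] 28.3833
117 False [ 619.1 -170.6  116.9] [-0.3  0.6 -1.8] 28.7917
seat True [ 619.3 -170.7  109.6] [-0.6 -1.4  3.9] [0.1 0.  0. ] 29.475
```

The pack seated at TCP z = 109.6, against 110 expected. I'll release, retreat straight up and check.

```bash
python3 - <<'E'
from path import *
import cv2
st=bot.read_state; p=st()["ee_pos"]
bot.move_gripper(75); bot.dwell(.2); print(st()["ft_force"],st()["grip_width"])
bot.servo_line(p+[0,0,140],speed=120)
bot.servo_line((560,-170,290),speed=150); bot.dwell(.2)
w=shot(bot,"wF"); D=bot.read_camera("side"); s=st(); print(s["ee_pos"],s["ft_force"],s["clock"])
a=cv2.resize(w["image"][130:330,160:400],(480,400)); b=cv2.resize(D["image"][160:290,150:310],(492,400),interpolation=cv2.INTER_CUBIC)
cv2.imwrite("pics/fin.png",cv2.resize(np.hstack([a,b]),None,fx=.82,fy=.82))
q=lambda u,v:R.from_euler("z",.24).apply(wdep(w,u,v)-[619.3,-170.7,0])
np.set_printoptions(precision=1,suppress=True)
P=np.array([[q(u,v) for u in range(200,360,1)] for v in range(150,320,1)]).reshape(-1,3)
m=(abs(P[:,0])<25)&(abs(P[:,1])<30)&(P[:,2]>60)&(P[:,2]<200); print("pack pts z max",np.percentile(P[m,2],[95,99]),P[m&(P[:,2]>120)].min(0),P[m&(P[:,2]>120)].max(0))
E
```

```text
[-1.2 -0.6  0.1] 75.0479361764741
[ 560.2 -169.9  289.3] [0.1 0.1 0.3] 32.3083
pack pts z max [129.3 130. ] [ -8.2 -25.1 120. ] [  6.5  23.9 131.1]
```

View pics/fin.png

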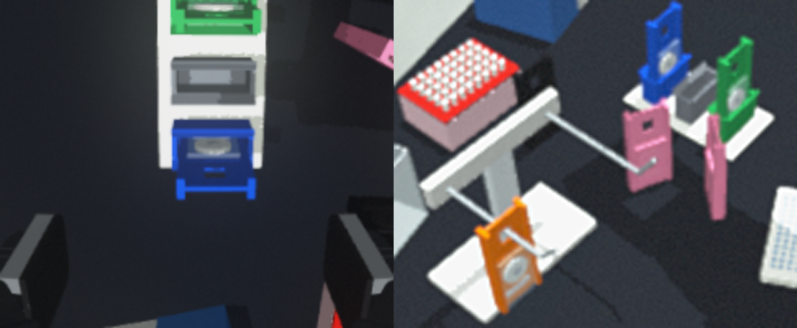

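The blue pack stands upright in the blue bay, at (215,160) on the left and (665,55) on the right. Its top is at 130 mm, which is the 10 mm floor plus the 120 mm pack. The orange, green and pink packs and the other visible items haven't moved. I'm handing the job in.

```bash
python3 -c "
from rig import bot
print(bot.finish_job())"
```

```text
the job is handed in; nothing more can be done
None
```

The blue filter pack is off its peg and standing upright, fully down, in the blue bay. The gripper has let go and is clear of it. I handed the job in at about 32 s of the 64 s allowed.

- **Grip:** I gripped the pack from above across its two rails. A slow lift found the slot's free travel to be 13 mm, as expected, so I could centre the slot on the peg.
- **Off the peg:** The bent end measured about 57° above level. I tilted the pack 28° for more play and followed the slope in 3 mm steps. The force stayed within about 1.5 N of its free reading, so I felt no contact on the bent end.
- **Highest load on the stand:** This was about 9 N, on the straight part, when I felt for the bottom of the slot.
- **Into the bay:** The pack went in without touching the sides and met the floor 0.4 mm from the expected height.

**Last checks:** The top of the pack reads 130 mm, matching the 10 mm floor plus the 120 mm pack. It is upright and centred to about 1 mm, and the tool reads almost no force.

The orange and green packs look unmoved in the last pictures. The well plate shows only partly there, and the reagent jar and tube rack are outside the crop. I did not recheck those two, but the arm never worked near them.

The only disagreement was one early false stop while lifting, from the grip preload releasing. No check failed.

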